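# Lock the panel and cover screws of the frame-press control desk

## Robot

A 7-joint arm with a two-finger parallel gripper is mounted at the origin on the work surface. World frame = base frame: x ahead of the robot, y to its left, z up, the work surface at z = 0. Lengths are in m, angles in rad, forces in N, time in s.
With the tool pointing down it reaches from about 0.4 to 0.85 m from the base axis. Payload 10.4 kg.
Tool frame: the origin (TCP) lies at the very end of the fingers, on their centre line; the grasp point (between the pads) lies 19 mm behind it; z points along the fingers, y is the line along which they close (so a half turn about z gives the same grasp; the last joint's range is limited). The gripper opens to 85 mm and grips with 20 to 120 N. Pads are 22 mm wide; open, the fingers measure 114 mm over their backs; the gripper's body (76 mm by 85 mm) begins 54 mm behind the grasp point. The pads swing forward as they close: fully open they stand 13 mm farther back than shut.
Start: joints at [1.123, 0.332, -0.065, 1.46, 0.022, 1.35, -0.088], TCP at [0.258, -0.569, 0.231] pointing down, gripper open.
Joint ranges: [-2.6, 2.6], [-0.5, 2.12], [-1.47, 1.34], [0.16, 2.42], [-1.27, 4.41], [0.06, 2.06], [-2.6, 2.6]. Speed limits (rad/s): [2.22, 2.22, 2.79, 2.79, 3.14, 3.14, 3.14].

## Interface

Orientations are given as a unit quaternion [w, x, y, z].
In Python, from workcell import env gives the robot as it stands.
- The arm moves only by the shell command python3 -m jog 'ROWS' [OPENING]. ROWS is text: rows parted by semicolons, each of 6 numbers parted by spaces: the shift along the tool's x, y, z each as a share of 0.15 m, from -1 to 1, then the turn, a rotation vector about the tool's x, y, z each as a share of 45 degrees, from -1 to 1. In form: tx ty tz wx wy wz; .... A call has 1 to 5 rows; each row is the pose to reach, as a shift and turn from the pose commanded when the call began, along the tool's axes at that moment; what a row does not reach only later rows make up. A row lasts 1/8 s, in which the tool goes at most 62.5 mm and 10.7 degrees, less where a joint would pass 70% of its speed; a pose out of reach is approached as far as the arm can. A call with a number of a shift or a turn outside -1 to 1 is refused whole. A call with a gripper value outside its range is refused whole. OPENING is the finger opening in mm, from 0 to 85.4, set as the call begins (- or left out, the last holds). The fingers move at their own pace and stop on an object; the grip force is fixed at half the most. Time passes only in rows, so rows that repeat a pose let the fingers close. It gives the time, the measured TCP pose, the force, the opening and the grip force at its end, in the units of the state.
- env.read_state(): the state, without advancing time (a new reading comes with each control period).
- env.grab_frame(name): name is "scene" or "top" or "wrist"; returns the picture (384x512x3 uint8, red, green, blue); there is no depth.
- env.get_calibration(name): a dict with "fovy" (degrees; the focal length in pixels is half the picture's height over the tangent of half this angle, whatever the lens; pixels are square), "cx", "cy" (the principal point, pixels), "dist_coeffs" ([k1, k2, p1, p2, k3] as OpenCV has them; the pictures are not rectified), "R" (3x3) and "t" (3): a world point X has camera coordinates R X + t; the wrist camera has in their place "tool_from_camera" (4x4, takes a point from camera to tool coordinates, whose origin is the TCP and whose axes are the flange's). Camera axes: x right, y down, z forward; pixel columns grow to the right and rows downward; lengths in m; the calibration is good to about 2 mm. A picture is of the moment at which its call begins: read the wrist's pose just before it. get_calibration takes no time and is no camera call.
- env.job_done(): hands the job in; it is judged then, once.
The state is a dict: "clock": time; "qpos": joint angles; "qvel": joint speeds; "effort": joint torques, N m; "tool_pos": TCP position; "orientation": TCP orientation; "contact_force": force on the tool from outside, world axes, zero at the start; "ft_torque": the same for the moment, N m; "width": finger opening in m; "grasp_force": force on a finger pad.
Only numpy, scipy, OpenCV 4.12 (cv2) and the standard library are available. Lean on these libraries where they do the work, as an engineer would, in place of code of your own. Each camera call takes 0.05 s, during which the arm holds its last target. There are 200 camera calls.

## Task

The frame press's control desk has been serviced: lock its two captive quarter-turn screws (one on the sloping panel, one on the flat rear cover) with the yellow-handled driver from the rack, turning each clockwise as far as it goes. The block plane somebody left on the rear cover belongs flat in the wooden tool tray, and the driver goes back upright in its hole in the rack. Do not press the red emergency stop, do not turn the screws with the fingers, and leave the chisels, the bottle and the tub where they are.

Things in the scene. Friction and masses are not known exactly. Their poses are not given: they have to be found in the camera images.
- desk: FIXED grey sheet-steel control desk, 230 deep (x), 300 wide (y); origin mid underside, x to its rear (its sloping front faces away from the robot), y to its left, z up. Profile: front lip 35 high at x=-115; green panel (hinged left, screw right) rising at 30 degrees (its normal leans to -x) to x=10, z=107; flat grey rear cover at z=107 from there to x=115. Panel controls stand up to 20 off it.
- estop (a joint): red emergency-stop mushroom, 38 diameter, on a yellow disc and black collar, standing 24 off the sloping panel at desk x=-78, y=-55, z=56 (its foot). 0 = out, 0.008 = fully pressed (12 N). Must not be pressed.
- screw_panel (a joint): captive screw of the sloping panel. 0 = open (slot points up the slope), 1.571 = locked at its end stop (slot along the desk's y, at the white ticks). Grows CLOCKWISE seen from outside, facing it. Starts at 0 to 0.3. Friction about 0.12 N m; stays where left, does not move in or out.
- screw_rear (a joint): captive screw of the flat rear cover, under the block plane at the start. 0 = open (slot along the desk's x), 1.571 = locked (slot along the desk's y); otherwise as screw_panel.
- screw_panel_head: steel head of the panel screw, 36 diameter, flush with the panel, at desk x=-21, y=-115, z=89; turns with the screw. Origin mid face, z out of the face (30 degrees from vertical, to the desk's -x), x along the slot. Slot 28 long with closed ends, 6 wide, 10.5 deep, its long edges bevelled 45 degrees to 12 wide at the face.
- screw_rear_head: head of the rear screw, at desk x=62.5, y=-25, z=107; as screw_panel_head but facing straight up.
- driver: LOOSE flat driver, 0.22 kg, blade down in one of the rack's holes, any yaw. Origin mid underside of its black collar (40 diameter, 10 thick), z to the handle's end. Yellow hexagonal handle z=10 to 103, 27 across flats, flats at +-y and every 60 degrees; round band, 33 diameter, z=28 to 40. Below: ferrule 22 diameter to z=-22, shaft 12, blade 20 wide (x), 3.2 thick (y), from z=-52 to -80.
- driver_tip (a point): middle of the end of the driver's blade, 80 below the driver's origin.
- rack: FIXED wooden tool rack left or right of the desk: board 216 (x) by 80 (y), top 95 above the bench, on two cheeks; three round holes, 28 diameter, mouths bevelled 3, at x=-65, 0, 65, y=0. Origin mid underside. One hole holds the driver, the others chisels. In place, the driver stands upright, collar resting on the board.
- plane: LOOSE block plane, 150 long (x), 48 wide (y), steel, brass lever cap, wooden knob; 0.4 to 0.8 kg; origin mid sole, z up. Parallel cheeks from x=-70 to 50, up to z=38, to grip across y; lever cap up to z=57, knob at x=58 up to z=42. Starts on the rear cover over the rear screw, roughly along the desk's y.
- tray: FIXED open wooden tool tray on the desk's other side from the rack, 220 (x) by 160 (y) outside, walls 8 thick and 30 high, floor 8 thick; origin mid underside. The plane belongs on its floor, sole down.
- chisel_wide: LOOSE chisel standing in a rack hole, light handle 30 diameter, up to 106 above the board (origin under its collar, on the board); leave it alone.
- chisel_narrow: LOOSE chisel standing in a rack hole, dark handle, same size; leave it alone.
- bottle: LOOSE blue drinking bottle, 74 diameter, 202 high, standing on the bench beyond the rack or the tray; leave it alone.
- tub: LOOSE plastic tub with a yellow lid, 90 x 110 x 65 high, on the bench beyond the rack or the tray; leave it alone.
- stack_light_top (a point): middle of the top of the stack light (fixed post of black, green, orange and red cylinders, 42 diameter) that stands on the desk's rear left corner, desk x=92, y=125, from z=107 to 257: an obstacle.
Things that resemble listed ones, but are neither listed nor needed, are in the scene too. Leave any purple or turquoise look-alike of the driver alone. Of the things that look like the plane, the smaller one is meant.

How it is judged:
At the end, for the whole second after the job is handed in: Both screws turned to at least 1.40 of 1.57 rad; plane sole down on the tray floor (within 4 mm, tilt under 0.1 rad); driver standing in its rack hole, collar on the board (within 5 mm, tilt under 0.15 rad); both released and at rest (value of joint each of screw_panel, screw_rear above 1.4 rad and z of plane in the frame of tray below 0.012 m and angle between plane's own z axis and vertical below 0.1 rad and x of plane in the frame of tray between -0.1 and 0.1 m and y of plane in the frame of tray between -0.07 and 0.07 m and linear speed of each of plane, driver below 0.02 m/s and z of driver in the frame of rack between 0.09 and 0.1 m and y of driver in the frame of rack between -0.015 and 0.015 m and x of driver in the frame of rack between -0.08 and 0.08 m and angle between driver's own z axis and vertical below 0.15 rad); the robot touches nothing.
It fails at once if the emergency stop is pressed (value of joint estop above 0.004 m).
It fails at once if a screw is turned or pushed with the fingers instead of the driver (contact force between the fingers and screw_panel_head above 2 N or contact force between the fingers and screw_rear_head above 2 N).
It fails at once if a chisel is taken out or knocked over (distance of any of chisel_wide, chisel_narrow from where it was at the start of the episode above 0.025 m or angle between any of chisel_wide, chisel_narrow's own z axis and vertical above 0.3 rad).
It fails at once if the bottle or the tub is shifted (distance of any of bottle, tub from where it was at the start of the episode above 0.03 m).
It also fails if it takes over 72 s, if anything falls off the work surface, if the arm or the gripper's body presses on something with over 40 N, if the wrist force passes 120 N, or if a joint passes its speed limit or range.

## Working session

There is one attempt and no reset: what is moved stays moved. The work goes in short steps, Python scripts to look and compute and a shell command to move; the robot and the scene stay as the last step left them, time stands still between calls to the robot, and variables do not carry over. Pictures are saved under pics/ and viewed, at most 10 in all, crops included, and the job is handed in when it is done.

```bash
ls; mkdir -p pics
python3 - <<'E'
from workcell import env
import cv2,numpy as np
print(env.read_state())
for n in ("scene","top","wrist"):
    f=env.grab_frame(n); cv2.imwrite(f"pics/{n}0.png",f[...,::-1]); c=env.get_calibration(n); print(n,c)
E
```

```text
pics
{'clock': 0.0, 'qpos': array([ 1.12339366,  0.33284727, -0.06471853,  1.4609144 ,  0.0215801 ,
        1.34992193, -0.08852546]), 'qvel': array([-0.00188355, -0.00123869,  0.00045284,  0.00084997, -0.00027542,
       -0.00031756,  0.00143066]), 'effort': array([-5.90891268e-04, -6.25444508e+01,  4.88448911e-02, -3.91605878e+01,
        1.61494338e-02,  9.90996079e-03,  1.34412767e-05]), 'tool_pos': array([ 0.25744618, -0.56910634,  0.23054419]), 'orientation': array([-6.77982515e-04,  9.77526422e-01,  2.10811781e-01, -1.66705293e-04]), 'contact_force': array([0.73696356, 0.43117655, 0.12181313]), 'ft_torque': array([-0.02432   , -0.00694029, -0.00031273]), 'grasp_force': 0.0, 'width': 0.08551210961942356}
scene {'fovy': 47.85384760025751, 'cx': 252.57498175392178, 'cy': 191.93426599655646, 'dist_coeffs': array([-0.00438924,  0.        ,  0.        ,  0.        ,  0.        ]), 'R': array([[ 0.48789969,  0.87274487,  0.01644042],
       [ 0.72010258, -0.39177857, -0.57267951],
       [-0.4933621 ,  0.29124895, -0.81961448]]), 't': array([-0.29515511, -0.30257525,  1.56046425])}
t
[... 243 characters left out ...]
-9.79962796e-01, -2.10189770e-02, -1.98068478e-01],
       [ 1.98104690e-01,  3.65991455e-04, -9.80180798e-01]]), 't': array([0.01362556, 0.58787279, 1.18874269])}
wrist {'fovy': 66.44898822109313, 'cx': 256.50771326597453, 'cy': 191.21098652249384, 'dist_coeffs': array([-0.06340776,  0.        ,  0.        ,  0.        ,  0.        ]), 'tool_from_camera': array([[-1.60573140e-03, -9.59567663e-01, -2.81473484e-01,
         7.25428252e-02],
       [ 9.99998684e-01, -1.60540052e-03, -2.31776225e-04,
        -2.65705777e-04],
       [-2.29472710e-04, -2.81473486e-01,  9.59568978e-01,
        -1.42994418e-01],
       [ 0.00000000e+00,  0.00000000e+00,  0.00000000e+00,
         1.00000000e+00]])}
```

```bash
python3 -c "
import cv2,numpy as np
a=cv2.imread('pics/scene0.png');b=cv2.imread('pics/top0.png')
cv2.imwrite('pics/s0.png',cv2.resize(a,(768,576),interpolation=cv2.INTER_CUBIC));cv2.imwrite('pics/t0.png',cv2.resize(b,(768,576),interpolation=cv2.INTER_CUBIC))"
```

```text
(no output)
```

View pics/s0.png

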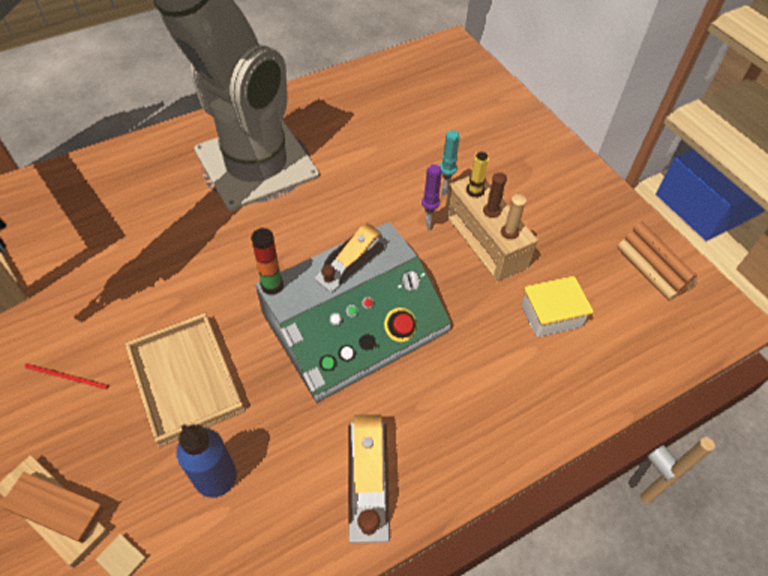

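View pics/t0.png

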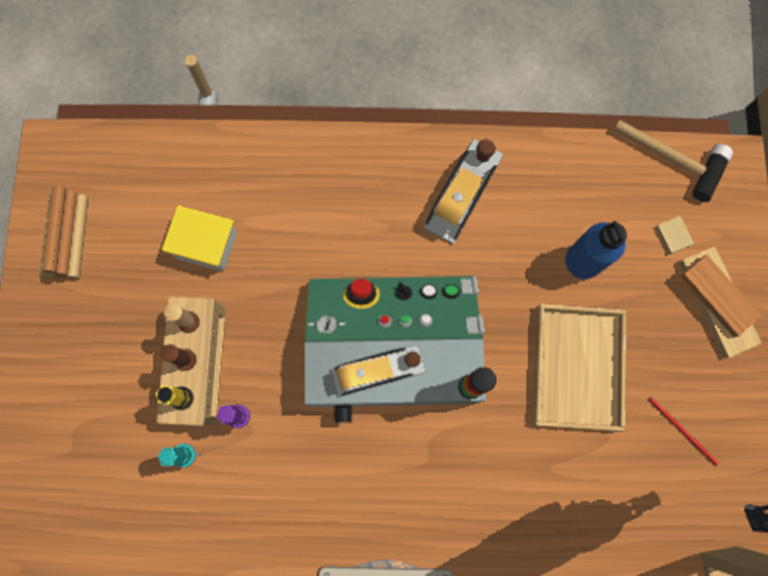

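The driver candidates, in enlarged scene pixels, are the yellow one in the rack at (480,172), the purple one at (432,190) and the turquoise one at (450,150). I choose the yellow one. The plane candidates are the one on the desk at (350,255) and the larger one on the bench at (368,475). I choose the smaller one, on the desk. In the top view the rack is on the left (+y) and the tray on the right (-y), so the desk is yawed by about 180°.

```bash
cat > h.py <<'E'
from workcell import env
import numpy as np, cv2
from scipy.spatial.transform import Rotation as Rn
from scipy.optimize import least_squares
def tool():
    s=env.read_state(); q=s["orientation"]; return np.array(s["tool_pos"]), Rn.from_quat([q[1],q[2],q[3],q[0]]).as_matrix()
def cam(n,tp=None):
    c=env.get_calibration(n); f=192/np.tan(np.radians(c["fovy"]/2))
    K=np.array([[f,0,c["cx"]],[0,f,c["cy"]],[0,0,1]]); D=np.array(c["dist_coeffs"])
    if n=="wrist":
        p,R=tp or tool(); T=c["tool_from_camera"]; Rc=(R@T[:3,:3]).T; t=-Rc@(R@T[:3,3]+p)
    else: Rc,t=c["R"],c["t"]
    return K,D,np.array(Rc),np.array(t)
def proj(C,X):
    K,D,R,t=C; return cv2.projectPoints(np.atleast_2d(X).astype(float),cv2.Rodrigues(R)[0],t,K,D)[0][:,0]
def ray(C,uv):
    K,D,R,t=C; u=cv2.undistortPoints(np.array(uv,float).reshape(-1,1,2),K,D)[:,0]
    d=np.c_[u,np.ones(len(u))]@R; return -R.T@t, d
def onz(C,uv,z):
    o,d=ray(C,uv); return o+d*((z-o[2])/d[:,2])[:,None]
def tri(Cs,uvs):
    A=[];b=[]
    for C,uv in zip(Cs,uvs):
        o,d=ray(C,[uv]); d=d[0]/np.linalg.norm(d[0]); P=np.eye(3)-np.outer(d,d); A.append(P); b.append(P@o)
    return np.linalg.lstsq(np.vstack(A),np.hstack(b),rcond=None)[0]
def blobs(img,lo,hi,amin=15):
    h=cv2.cvtColor(img,cv2.COLOR_RGB2HSV); m=cv2.inRange(h,np.array(lo),np.array(hi))
    n,l,s,c=cv2.connectedComponentsWithStats(m); return [(s[i,4],c[i].round(1).tolist(),s[i,:4].tolist()) for i in range(1,n) if s[i,4]>=amin],m
def rec(p,yaw,X):
    c,s=np.cos(yaw),np.sin(yaw); return np.array(p)+np.asarray(X)@np.array([[c,-s,0],[s,c,0],[0,0,1]]).T
E
python3 - <<'E'
from h import *
for n in ("scene","top"):
    im=cv2.imread(f"pics/{n}0.png")[...,::-1].copy()
    for k,lo,hi in (("red",(0,200,90),(5,255,255)),("red2",(174,200,60),(180,255,255)),("green",(60,60,30),(88,255,255)),("yel",(22,150,80),(34,255,255)),("black",(0,0,0),(180,255,30))):
        b,m=blobs(im,lo,hi); print(n,k,[x for x in b if x[0]>(60 if k=="black" else 15)])
        if k=="green":
            c=max(cv2.findContours(m,0,2)[0],key=cv2.contourArea); print(" panel",cv2.minAreaRect(c),cv2.approxPolyDP(cv2.convexHull(c),5,True)[:,0].tolist())
E
```

```text
scene red [(np.int32(26), [23.9, 245.1], [17, 243, 15, 5]), (np.int32(34), [43.4, 250.3], [33, 247, 22, 8])]
scene red2 []
scene green [(np.int32(234), [299.7, 102.1], [294, 87, 12, 30]), (np.int32(3780), [243.0, 214.9], [187, 172, 113, 90]), (np.int32(51), [218.2, 241.5], [215, 238, 8, 8])]
 panel ((243.5, 216.5), (51.42955780029297, 101.51748657226562), 63.43495178222656) [[278, 172], [299, 214], [210, 261], [187, 217]]
scene yel [(np.int32(66), [317.3, 112.5], [314, 104, 8, 17]), (np.int32(945), [371.9, 199.5], [350, 184, 45, 32]), (np.int32(83), [262.4, 216.5], [256, 205, 17, 23])]
scene black []
top red [(np.int32(105), [240.4, 191.5], [234, 187, 13, 11])]
top red2 []
top green [(np.int32(3536), [261.3, 206.9], [204, 185, 117, 43]), (np.int32(31), [308.9, 259.5], [307, 252, 7, 14]), (np.int32(248), [117.5, 303.7], [105, 296, 26, 16])]
 panel ((261.6040344238281, 205.59991455078125), (41.3791389465332, 116.05746459960938), 88.83085632324219) [[317, 198], [320, 225], [204, 227], [207, 187], [309, 185]]
top yel [(np.int32(1274), [131.4, 156.7], [108, 137, 48, 40]), (np.int32(87), [241.7, 200.2], [229, 192, 24, 14]), (np.int32(120), [117.9, 264.5], [110, 258, 17, 13])]
top black [(np.int32(145), [501.8, 78.7], [498, 67, 9, 22]), (np.int32(83), [405.7, 157.6], [400, 149, 14, 16]), (np.int32(87), [505.1, 345.7], [497, 340, 15, 14])]
```

Run:
```python
from h import *
S,T=cam("scene"),cam("top")
n=np.array([-.5,0,.866])*1e-3
es=np.array([-.078,-.055,.056])+24*n
obs=[(T,(327/1.5,324/1.5),[-.021,-.115,.089]),(T,(240.4,191.5),es),(S,(411/1.5,280/1.5),[-.021,-.115,.089]),(S,(403/1.5,322/1.5),es),
(T,(483/1.5,379/1.5),[.092,.125,.257]),(S,(263/1.5,236/1.5),[.092,.125,.257]),(T,(305/1.5,402/1.5),[.115,-.15,.107]),(S,(385/1.5,224/1.5),[.115,-.15,.107]),
(T,(305/1.5,341/1.5),[.01,-.15,.107]),(T,(484/1.5,341/1.5),[.01,.15,.107]),(S,(450/1.5,326/1.5),[-.115,-.15,.035]),(S,(318/1.5,398/1.5),[-.115,.15,.03])]
f=lambda p:np.concatenate([proj(C,rec([p[0],p[1],0],p[2],X))[0]-uv for C,uv,X in obs])
r=least_squares(f,[.6,0,3.14],loss="soft_l1"); print("desk",r.x); print(f(r.x).reshape(-1,2).round(1).tolist())
p=r.x; D=lambda X:rec([p[0],p[1],0],p[2],X).round(4)
print("panel",D([-.021,-.115,.089]),"rear",D([.0625,-.025,.107]),"light",D([.092,.125,.257]))
# driver top: T (165,396)/1.5?, tri w/ scene (481,157)/1.5
print("drv top",tri([T,S],[(166/1.5,396/1.5),(481/1.5,156/1.5)]))
print("rack top corners z=.095",onz(T,np.array([(167,298),(215,299),(157,424),(206,424)])/1.5,.095).round(3).tolist())
print("tray rim z=.03",onz(T,np.array([(540,305),(625,308),(624,430),(535,429)])/1.5,.03).round(3).tolist())
print("plane knob",onz(T,np.array([(412,359)])/1.5,.149),"capscrew",onz(T,np.array([(361,373)])/1.5,.16))
```

```text
desk [ 0.51377219 -0.00363759  3.18155553]
[[-0.0, -0.2], [0.6, -1.3], [0.2, -0.1], [0.8, 0.4], [1.0, -0.1], [-0.6, -1.0], [0.4, 0.9], [3.1, -2.1], [0.4, -0.3], [-0.4, -2.5], [0.6, -2.7], [-1.6, -1.6]]
panel [0.5302 0.1121 0.089 ] rear [0.4503 0.0188 0.107 ] light [ 0.4268 -0.1322  0.257 ]
drv top [0.39451647 0.35034974 0.19296693]
rack top corners z=.095 [[0.568, 0.391, 0.095], [0.568, 0.307, 0.095], [0.352, 0.392, 0.095], [0.355, 0.309, 0.095]]
tray rim z=.03 [[0.582, -0.27, 0.03], [0.58, -0.428, 0.03], [0.359, -0.416, 0.03], [0.359, -0.256, 0.03]]
plane knob [[ 0.46583439 -0.03151449  0.149     ]] capscrew [[0.44054368 0.04999606 0.16      ]]
```

```bash
cat >> h.py <<'E'
def down(yaw):
    c,s=np.cos(yaw),np.sin(yaw); return np.array([[c,s,0],[s,-c,0],[0,0,-1.]])
def plan(*goals,start=None):
    """each goal (pos,R): print shares of the calls that lead there"""
    p,R=start or tool()
    for q,Q in goals:
        q=np.array(q,float); n=1
        while True:
            w=Rn.from_matrix(R.T@Q).as_rotvec(); out=[]; a=R
            for i in range(n):
                out.append(np.r_[a.T@(q-p)/n/.15, w/n/(np.pi/4)]); a=a@Rn.from_rotvec(w/n).as_matrix()
            if np.abs(out).max()<=1: break
            n+=1
        print("goal",q.round(3)); [print("  ",*o.round(3)) for o in out]; p,R=q,Q
E
python3 - <<'E'
from h import *
y=np.radians(107)
p,R=tool()
plan(([.257,-.569,.34],R),([.45,.022,.34],down(y)),([.45,.022,.27],down(y)))
E
```

```text
goal [ 0.257 -0.569  0.34 ]
   -0.002 -0.003 -0.729 0.0 0.0 0.0
goal [0.45  0.022 0.34 ]
   0.559 -0.612 0.001 -0.0 -0.0 -0.367
   0.71 -0.427 0.0 -0.0 -0.0 -0.367
   0.803 -0.208 0.0 -0.0 -0.0 -0.367
   0.828 0.029 0.0 -0.0 -0.0 -0.367
   0.786 0.264 0.0 -0.0 -0.0 -0.367
goal [0.45  0.022 0.27 ]
   0.0 0.0 0.467 0.0 0.0 0.0
```

```bash
python3 -m jog '0 0 -.73 0 0 0;0 0 -.73 0 0 0'
python3 -m jog '.56 -.61 0 0 0 -.367;.56 -.61 0 0 0 -.367;.56 -.61 0 0 0 -.367'
python3 -m jog '.71 -.43 0 0 0 -.367;.71 -.43 0 0 0 -.367;.71 -.43 0 0 0 -.367'
python3 -m jog '.8 -.21 0 0 0 -.367;.8 -.21 0 0 0 -.367;.8 -.21 0 0 0 -.367'
python3 -m jog '.83 .03 0 0 0 -.367;.83 .03 0 0 0 -.367;.83 .03 0 0 0 -.367'
python3 -m jog '.79 .26 0 0 0 -.367;.79 .26 0 0 0 -.367;.79 .26 .47 0 0 -.367;.79 .26 .47 0 0 -.367'
python3 - <<'E'
from h import *
print(tool(), env.read_state()["qpos"])
im=env.grab_frame("wrist"); cv2.imwrite("pics/w1.png",im[...,::-1]); cv2.imwrite("pics/w1b.png",cv2.resize(im[...,::-1],(768,576)))
E
```

```text
clock: 0.4
tool_pos: [0.2576, -0.5693, 0.3427]
orientation: [0.0, 0.978, 0.211, 0.0]
contact_force: [0.4, -1.0, 0.2]
width: 0.0855
grasp_force: 0.0
clock: 0.78
tool_pos: [0.2991, -0.4474, 0.3416]
orientation: [0.0, 0.936, 0.353, 0.001]
contact_force: [0.2, -1.3, 0.6]
width: 0.0852
grasp_force: 0.0
clock: 1.15
tool_pos: [0.3367, -0.3296, 0.3414]
orientation: [0.001, 0.876, 0.483, 0.0]
contact_force: [0.7, -1.6, -0.3]
width: 0.0855
grasp_force: 0.0
clock: 1.52
tool_pos: [0.3744, -0.2121, 0.3412]
orientation: [0.0, 0.797, 0.603, 0.0]
contact_force: [-0.2, -1.0, 0.5]
width: 0.0855
grasp_force: 0.0
clock: 1.9
tool_pos: [0.413, -0.094, 0.3411]
orientation: [0.0, 0.703, 0.711, 0.0]
contact_force: [-0.0, -0.8, -0.3]
width: 0.0854
grasp_force: 0.0
clock: 2.4
tool_pos: [0.4484, 0.0201, 0.2671]
orientation: [-0.003, 0.597, 0.802, -0.002]
contact_force: [-0.1, -1.0, 0.8]
width: 0.085
grasp_force: 0.0
(array([0.44837066, 0.02007159, 0.26711219]), array([[-2.87906065e-01,  9.57636913e-01, -6.45301208e-03],
       [ 9.57656311e-01,  2.87913731e-01,  2.72204527e-04],
       [ 2.11858389e-03, -6.10139841e-03, -9.99979142e-01]])) [ 0.58337428 -0.04750992 -0.69460835  1.8062204  -0.03197668  1.37836825
  0.18768244]
```

View pics/w1b.png

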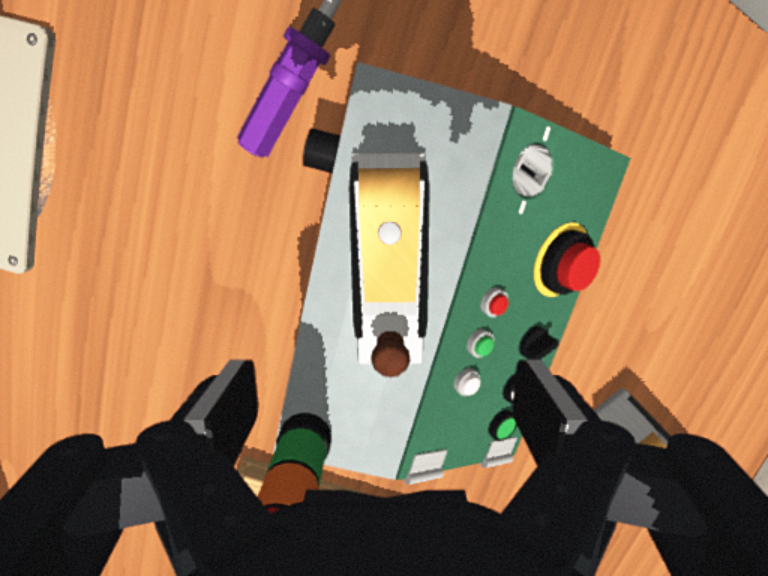

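```bash
cat >> h.py <<'E'
W1=(np.array([0.44837066,0.02007159,0.26711219]),np.array([[-0.287906,0.957637,-0.006453],[0.957656,0.287914,0.000272],[0.002119,-0.006101,-0.999979]]))
E
python3 - <<'E'
from h import *
S,T,W=cam("scene"),cam("top"),cam("wrist",W1)
n=np.array([-.5,0,.866])*1e-3
es=np.array([-.078,-.055,.056])+24*n
sc=[-.021,-.115,.089]
obs=[(T,(327/1.5,324/1.5),sc),(T,(240.4,191.5),es),(S,(411/1.5,280/1.5),sc),(S,(403/1.5,322/1.5),es),
(T,(305/1.5,402/1.5),[.115,-.15,.107]),(T,(305/1.5,341/1.5),[.01,-.15,.107])]
ow=[(W,(u/1.5,v/1.5),X) for (u,v),X in (((357,63),[.115,-.15,.107]),((511,105),[.01,-.15,.107]),((629,157),[-.115,-.15,.035]),((533,170),sc),((401,478),[.01,.15,.107]),((577,266),es))]
for o in (obs+ow,ow):
    f=lambda p:np.concatenate([proj(C,rec([p[0],p[1],0],p[2],X))[0]-uv for C,uv,X in o])
    r=least_squares(f,[.51,0,3.18],loss="soft_l1"); p=r.x; print(p,f(p).reshape(-1,2).round(1).tolist())
    print([rec([p[0],p[1],0],p[2],X).round(4).tolist() for X in (sc,[.0625,-.025,.107])])
print("knob",onz(W,np.array([(391,350)])/1.5,.147),"cap",onz(W,np.array([(389,232)])/1.5,.162),"toe",onz(W,np.array([(358,362),(422,362)])/1.5,.115),"heel",onz(W,np.array([(352,165),(425,165)])/1.5,.145))
E
```

```text
[ 0.51451328 -0.0034342   3.18979606] [[-0.2, -0.1], [0.2, -1.4], [0.2, -0.2], [1.1, 0.3], [0.7, 1.1], [0.3, -0.1], [-1.3, -0.4], [1.0, -0.1], [0.5, -0.7], [-0.8, -0.2], [-2.0, 1.2], [5.0, 1.2]]
[[0.5299, 0.1124, 0.089], [0.4509, 0.0185, 0.107]]
[ 0.51503064 -0.00336998  3.1928412 ] [[-1.3, -0.1], [1.1, -0.1], [0.6, -1.0], [-0.6, -0.2], [-1.2, 1.3], [5.3, 1.0]]
[[0.5301, 0.1126, 0.089], [0.4513, 0.0184, 0.107]]
knob [[ 0.46610537 -0.02467059  0.147     ]] cap [[0.44176794 0.05125119 0.162     ]] toe [[ 0.45006664 -0.05480932  0.115     ]
 [ 0.49527951 -0.04117598  0.115     ]] heel [[0.41050096 0.08025337 0.145     ]
 [0.45136313 0.09248321 0.145     ]]
```

```bash
python3 -m jog '.015 .015 .5 0 0 0;.015 .015 .5 0 0 0;.015 .015 .9 0 0 0;.015 .015 1 0 0 0;.015 .015 1 0 0 0'
python3 -m jog '0 0 0 0 0 0;0 0 0 0 0 0;0 0 0 0 0 0;0 0 0 0 0 0;0 0 0 0 0 0' 30
python3 -m jog '0 0 0 0 0 0;0 0 0 0 0 0;0 0 -.3 0 0 0;0 0 -.3 0 0 0'
```

```text
clock: 3.08
tool_pos: [0.4523, 0.0245, 0.1217]
orientation: [0.0, 0.596, 0.803, 0.0]
contact_force: [1.0, 0.1, 0.3]
width: 0.0854
grasp_force: 0.0
clock: 3.7
tool_pos: [0.4521, 0.0247, 0.1219]
orientation: [0.001, 0.596, 0.803, -0.0]
contact_force: [-4.4, -1.3, 11.5]
width: 0.047
grasp_force: 61.0
clock: 4.2
tool_pos: [0.4531, 0.0251, 0.168]
orientation: [0.002, 0.595, 0.803, 0.001]
contact_force: [0.5, -0.1, -6.5]
width: 0.047
grasp_force: 67.0
```

Run:
```python
from h import *
p,R=tool(); y=np.radians(-3.4)
plan(([.4531,.0251,.315],R),([.47,-.3425,.315],down(y)),([.47,-.3425,.045],down(y)))
```

```text
goal [0.453 0.025 0.315]
   -0.002 0.004 -0.98 0.0 0.0 0.0
goal [ 0.47  -0.342  0.315]
   -0.792 -0.202 0.001 0.002 -0.001 0.817
   -0.756 0.313 0.001 0.002 -0.001 0.817
   -0.418 0.703 0.001 0.002 -0.001 0.817
goal [ 0.47  -0.342  0.045]
   0.0 0.0 0.9 0.0 0.0 0.0
   0.0 0.0 0.9 0.0 0.0 0.0
```

```bash
python3 -m jog '0 0 -.5 0 0 0;0 0 -.98 0 0 0;0 0 -.98 0 0 0;0 0 -.98 0 0 0' | tail -5
python3 -m jog '-.2 -.05 0 0 0 .2;-.4 -.1 0 0 0 .4;-.6 -.15 0 0 0 .6;-.79 -.2 0 0 0 .82;-.79 -.2 0 0 0 .82' |tail -5
python3 -m jog '-.2 .08 0 0 0 .2;-.4 .16 0 0 0 .4;-.6 .25 0 0 0 .6;-.756 .313 0 0 0 .82;-.756 .313 0 0 0 .82' |tail -5
python3 -m jog '-.1 .2 0 0 0 .2;-.2 .4 0 0 0 .4;-.3 .6 0 0 0 .6;-.418 .703 0 0 0 .82;-.418 .703 0 0 0 .82'
python3 -m jog '0 0 .3 0 0 0;0 0 .6 0 0 0;0 0 .9 0 0 0;0 0 .9 0 0 0'
python3 - <<'E'
from h import *
y=np.radians(-3.4)
print(env.read_state()["qpos"])
plan(([.47,-.3425,.027],down(y)))
im=env.grab_frame("top"); c=im[180:320,310:450]; cv2.imwrite("pics/t2.png",cv2.resize(c,None,fx=4,fy=4)[...,::-1])
E
```

```text
tool_pos: [0.4518, 0.0249, 0.3125]
orientation: [0.001, 0.596, 0.803, 0.0]
contact_force: [-0.5, -0.1, -6.5]
width: 0.0463
grasp_force: 67.7
tool_pos: [0.4561, -0.0997, 0.3093]
orientation: [-0.002, 0.821, 0.571, -0.001]
contact_force: [-0.2, 0.7, -6.0]
width: 0.0465
grasp_force: 67.5
tool_pos: [0.4617, -0.2211, 0.3097]
orientation: [-0.001, 0.959, 0.284, -0.001]
contact_force: [-0.2, 0.5, -6.7]
width: 0.0467
grasp_force: 67.5
clock: 6.58
tool_pos: [0.4669, -0.343, 0.3102]
orientation: [-0.001, 0.999, -0.034, -0.001]
contact_force: [0.0, 0.4, -6.4]
width: 0.0465
grasp_force: 67.5
clock: 7.08
tool_pos: [0.466, -0.3393, 0.1733]
orientation: [-0.003, 1.0, -0.031, -0.003]
contact_force: [0.1, 0.2, -5.1]
width: 0.0467
grasp_force: 67.3
[ 0.85450953  0.29486303 -0.36233967  1.64734662  0.10784306  1.22757711
 -1.16298441]
goal [ 0.47  -0.342  0.027]
   0.035 0.024 0.975 -0.006 0.008 -0.003
```

View pics/t2.png

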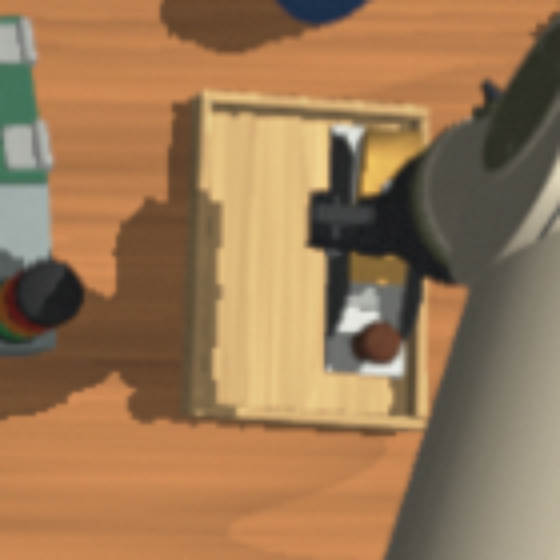

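The top view shows the plane hanging over the tray, parallel to its walls. It looks shifted to the right only because it is still about 0.15 m up.

```bash
python3 -m jog '.035 .024 .3 0 .008 0;.035 .024 .6 0 .008 0;.035 .024 .85 0 .008 0;.035 .024 .95 0 .008 0;.035 .024 .97 0 .008 0'
python3 -m jog '0 0 .015 0 0 0;0 0 .015 0 0 0'
```

```text
clock: 7.75
tool_pos: [0.4738, -0.3465, 0.033]
orientation: [0.0, 0.999, -0.033, 0.004]
contact_force: [1.2, 0.3, -5.7]
width: 0.0469
grasp_force: 67.3
clock: 8.0
tool_pos: [0.4736, -0.3468, 0.0309]
orientation: [0.001, 0.999, -0.033, 0.004]
contact_force: [-0.1, -0.3, -6.1]
width: 0.047
grasp_force: 67.3
```

```bash
python3 -m jog '0 -.02 .03 0 -.008 0;0 -.02 .045 0 -.008 0;0 -.02 .05 0 -.008 0;0 -.02 .05 0 -.008 0'
python3 -m jog '0 0 0 0 0 0;0 0 0 0 0 0;0 0 0 0 0 0;0 0 0 0 0 0' 80
python3 -m jog '0 0 -.3 0 0 0;0 0 -.6 0 0 0;0 0 -.9 0 0 0;0 0 -.9 0 0 0'
```

```text
clock: 8.5
tool_pos: [0.4733, -0.3428, 0.023]
orientation: [-0.0, 0.999, -0.033, -0.0]
contact_force: [-4.3, 4.2, 4.3]
width: 0.047
grasp_force: 68.9
clock: 9.0
tool_pos: [0.4731, -0.3434, 0.0221]
orientation: [0.0, 0.999, -0.033, 0.0]
contact_force: [-0.4, 0.6, -0.1]
width: 0.0802
grasp_force: 0.0
clock: 9.5
tool_pos: [0.4749, -0.3444, 0.1611]
orientation: [0.002, 0.999, -0.033, 0.003]
contact_force: [0.3, 0.5, -0.5]
width: 0.0801
grasp_force: 0.0
```

Run:
```python
from h import *
p,R=tool(); y=np.radians(131)
plan(([.475,-.344,.31],R),([.395,.345,.31],down(y)))
```

```text
goal [ 0.475 -0.344  0.31 ]
   0.006 0.001 -0.993 0.0 0.0 0.0
goal [0.395 0.345 0.31 ]
   -0.167 -0.91 -0.004 0.002 0.0 -0.599
   0.263 -0.887 -0.003 0.002 0.0 -0.599
   0.637 -0.671 -0.001 0.002 0.0 -0.599
   0.872 -0.309 -0.0 0.002 0.0 -0.599
   0.917 0.119 0.0 0.002 0.0 -0.599
```

```bash
python3 -m jog '0 0 -.4 0 0 0;0 0 -.8 0 0 0;0 0 -.99 0 0 0;0 0 -.99 0 0 0' 85|sed -n 2,3p
python3 -m jog '-.055 -.3 0 0 0 -.2;-.11 -.6 0 0 0 -.4;-.167 -.91 0 0 0 -.6;-.167 -.91 0 0 0 -.6'|sed -n 2,3p
python3 -m jog '.09 -.29 0 0 0 -.2;.18 -.58 0 0 0 -.4;.263 -.887 0 0 0 -.6;.263 -.887 0 0 0 -.6'|sed -n 2,3p
python3 -m jog '.21 -.22 0 0 0 -.2;.42 -.44 0 0 0 -.4;.637 -.67 0 0 0 -.6;.637 -.67 0 0 0 -.6'|sed -n 2,3p
python3 -m jog '.29 -.1 0 0 0 -.2;.58 -.2 0 0 0 -.4;.87 -.31 0 0 0 -.6;.87 -.31 0 0 0 -.6'|sed -n 2,3p
python3 -m jog '.3 .04 0 0 0 -.2;.6 .08 0 0 0 -.4;.917 .12 0 0 0 -.6;.917 .12 0 0 0 -.6;.917 .12 0 0 0 -.6'|sed -n 2,3p
python3 - <<'E'
from h import *
p,R=tool();print(p.tolist(),R.tolist(),env.read_state()["qpos"])
im=env.grab_frame("wrist"); cv2.imwrite("pics/w2.png",im[...,::-1]); cv2.imwrite("pics/w2b.png",cv2.resize(im[...,::-1],(768,576)))
im=env.grab_frame("top"); cv2.imwrite("pics/t3.png",im[...,::-1])
E
```

```text
tool_pos: [0.4737, -0.3437, 0.3072]
orientation: [0.001, 0.999, -0.033, 0.001]
tool_pos: [0.4569, -0.2019, 0.3043]
orientation: [-0.0, 0.979, 0.205, -0.001]
tool_pos: [0.4405, -0.0652, 0.3047]
orientation: [-0.0, 0.904, 0.426, -0.0]
tool_pos: [0.4246, 0.072, 0.3049]
orientation: [-0.0, 0.78, 0.625, -0.0]
tool_pos: [0.4082, 0.2091, 0.3049]
orientation: [-0.001, 0.613, 0.79, 0.0]
tool_pos: [0.3935, 0.3434, 0.3045]
orientation: [-0.0, 0.415, 0.91, -0.001]
[0.3934826591955638, 0.3434328922840376, 0.3044992651939676] [[-0.654866410573483, 0.7557433789630882, -0.0013890486156406734], [0.7557446552979113, 0.6548653457768904, -0.001181054255888212], [1.7065867898747255e-05, -0.0018231988284654506, -0.9999983378260128]] [ 0.15271092  0.20458064 -1.08250262  1.56852539  0.18076314  1.47935431
 -0.22401494]
```

View pics/w2b.png

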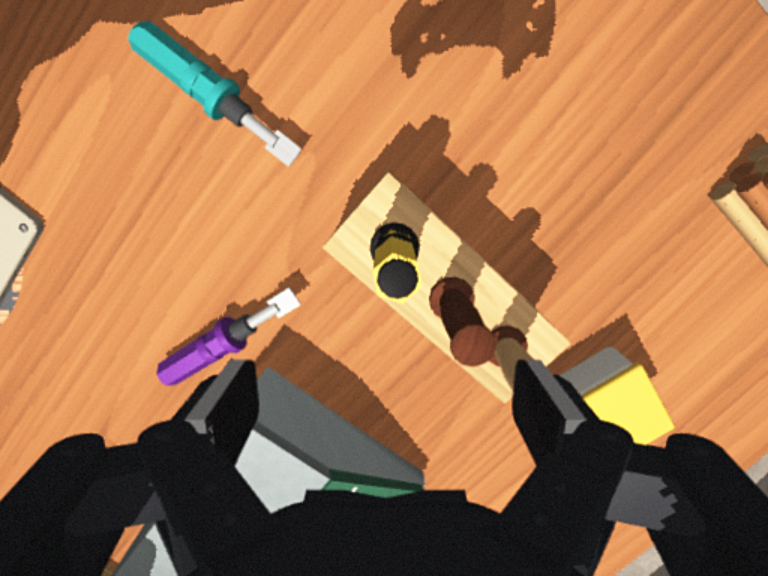

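Run:
```python
import cv2
im=cv2.imread("pics/w2.png")[140:210,230:310]; cv2.imwrite("pics/c2.png",cv2.resize(im,None,fx=8,fy=8,interpolation=cv2.INTER_NEAREST))
from h import *
W=cam("wrist",(np.array([0.3934826591955638,0.3434328922840376,0.3044992651939676]),np.array([[-0.654866,0.755743,-0.001389],[0.755745,0.654865,-0.001181],[0,-.001823,-1]])))
print("top",onz(W,np.array([(398,279)])/1.5,.198), "rack corners",onz(W,np.array([(389,173),(324,247),(570,344),(507,403)])/1.5,.095).round(4).tolist())
```

```text
top [[0.39790743 0.35129672 0.198     ]] rack corners [[0.3569, 0.3917, 0.095], [0.3552, 0.3128, 0.095], [0.5725, 0.3864, 0.095], [0.5719, 0.3088, 0.095]]
```

View pics/c2.png

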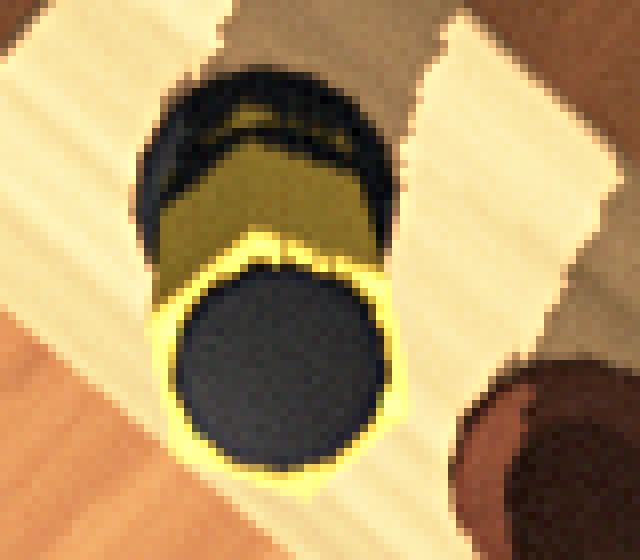

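```bash
python3 -m jog '.02 .057 .3 0 0 -.24;.02 .057 .5 0 0 -.24;.02 .057 .5 0 0 -.24' 62 | sed -n 2,3p
python3 -m jog '0 0 0 0 0 0' | sed -n 2,3p
python3 - <<'E'
from h import *
plan(([.398,.3513,.143],down(np.radians(141.7))))
im=env.grab_frame("wrist"); cv2.imwrite("pics/w3.png",im[...,::-1])
W=cam("wrist"); b,m=blobs(im,(22,110,60),(34,255,255)); print([x for x in b if 150<x[1][0]<400])
print("expected top", proj(W,[[.398,.3513,.198],[.398,.3513,.105]]))
h=cv2.cvtColor(im,cv2.COLOR_RGB2HSV)
E
```

```text
tool_pos: [0.3967, 0.351, 0.229]
orientation: [-0.001, 0.327, 0.945, -0.002]
tool_pos: [0.3973, 0.353, 0.2319]
orientation: [0.001, 0.326, 0.945, 0.0]
goal [0.398 0.351 0.143]
   -0.01 -0.007 0.593 0.002 0.001 0.004
[(np.int32(26), [252.5, 172.1], [246, 169, 14, 6]), (np.int32(18), [264.4, 175.7], [261, 173, 8, 7]), (np.int32(773), [253.1, 196.2], [232, 176, 42, 61]), (np.int32(69), [260.7, 234.0], [245, 222, 29, 21]), (np.int32(972), [383.0, 353.5], [366, 334, 40, 38])]
expected top [[253.3910849  222.41456218]
 [254.16618629 184.86077088]]
```

```bash
python3 -m jog '-.01 0 .2 0 0 0;-.01 0 .4 0 0 0;-.01 0 .57 0 0 0;-.01 0 .593 0 0 0;-.01 0 .593 0 0 0'|sed -n 2,4p
python3 -m jog '0 0 0 0 0 0;0 0 0 0 0 0;0 0 0 0 0 0;0 0 0 0 0 0;0 0 0 0 0 0' 10
python3 -m jog '0 0 -.3 0 0 0;0 0 -.6 0 0 0;0 0 -.9 0 0 0;0 0 -1 0 0 0;0 0 -1 0 0 0'
python3 - <<'E'
from h import *
p,R=tool();print(p.tolist(),np.degrees(np.arctan2(R[1,0],R[0,0])))
im=env.grab_frame("wrist"); cv2.imwrite("pics/w4.png",im[...,::-1]); 
W=cam("wrist"); print(proj(W,[p+R@[0,0,.128],p+R@[0,0,.048]]))
s=env.grab_frame("scene"); cv2.imwrite("pics/s4.png",s[...,::-1]); print(proj(cam("scene"),[p+R@[0,0,.128]]))
c=im[120:240,196:316]; cv2.imwrite("pics/c4.png",cv2.resize(c,None,fx=5,fy=5,interpolation=cv2.INTER_CUBIC)[...,::-1])
E
```

```text
tool_pos: [0.3981, 0.3529, 0.143]
orientation: [0.0, 0.326, 0.946, 0.001]
contact_force: [-0.4, -0.3, -0.9]
clock: 14.52
tool_pos: [0.3979, 0.3526, 0.1423]
orientation: [0.0, 0.325, 0.946, 0.0]
contact_force: [-1.2, -1.3, 6.9]
width: 0.0264
grasp_force: 63.1
clock: 15.15
tool_pos: [0.3977, 0.3524, 0.2915]
orientation: [0.0, 0.326, 0.946, 0.0]
contact_force: [0.2, -0.2, -2.6]
width: 0.0262
grasp_force: 62.3
[0.3977319279172798, 0.3524461381082614, 0.2915103758035631] 142.0047298148185
[[256.32808823 183.23413207]
 [256.11052206 212.86011813]]
[[320.48651062 111.49499335]]
```

View pics/c4.png

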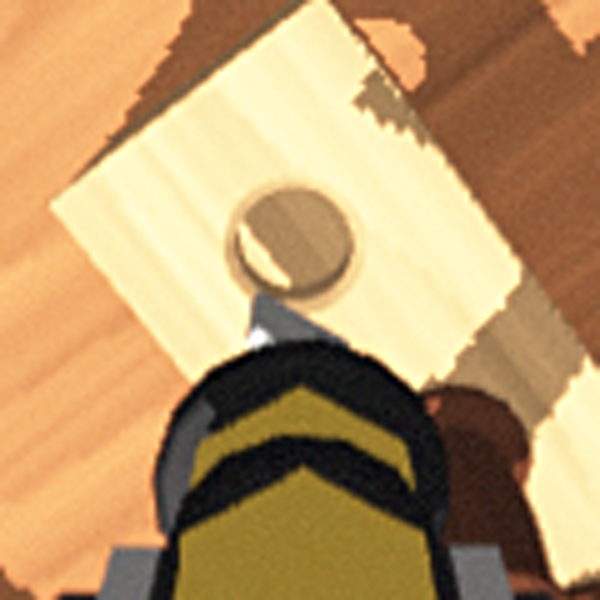

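The blade's end edge runs from (258,293) to (338,338) in the crop. That puts the blade at -60° about the tool's z axis. The grip width of 26 mm confirms the fingers sit on the flats.

```bash
cat >> h.py <<'E'
DK=np.array([.5145,-.0034,3.190])
def D(X): return rec([DK[0],DK[1],0],DK[2],X)
def slot(im,C,ctr,nrm,thr,r=.0175,verb=True):
    """dark pixels of the head -> slot angle from desk x (along the face) clockwise seen from outside, and centre"""
    o0=D(ctr); n=D(nrm)-D([0,0,0]); y=D([0,1,0])-D([0,0,0]); x=np.cross(y,n)
    c=proj(C,o0)[0]; g=cv2.cvtColor(im,cv2.COLOR_RGB2GRAY)
    V,U=np.mgrid[int(c[1])-40:int(c[1])+40,int(c[0])-40:int(c[0])+40]; V=V.ravel();U=U.ravel()
    k=(V>=0)&(V<384)&(U>=0)&(U<512);V,U=V[k],U[k]
    o,d=ray(C,np.c_[U,V]); P=o+d*(((o0-o)@n)/(d@n))[:,None]; q=np.c_[(P-o0)@x,(P-o0)@y]*1e3; gg=g[V,U]
    return q,gg,np.c_[U,V]
E
python3 - <<'E'
from h import *
im=cv2.imread("pics/w1.png")[...,::-1].copy(); C=cam("wrist",W1)
q,g,uv=slot(im,C,[-.021,-.115,.089],[-.5,0,.866],0)
hs=cv2.cvtColor(im,cv2.COLOR_RGB2HSV)[uv[:,1],uv[:,0]]
grey=(hs[:,1]<60)&(np.hypot(*q.T)<26); print("head centre from grey",q[grey].mean(0),(q[grey].min(0),q[grey].max(0)))
r=np.hypot(*q.T)
for t in (60,80,100,120):
    k=(r<15)&(g<t); 
    if k.sum()>5:
        w,v=np.linalg.eigh(np.cov(q[k].T)); a=v[:,1]; print(t,k.sum(),q[k].mean(0).round(1),np.sqrt(w).round(1),"ang deg from x toward y",np.degrees(np.arctan2(a[1],a[0])).round(1))
k=(r<17); 
grid={}
for (x,y),G in zip(q[k],g[k]): grid.setdefault((round(x/1.5),round(y/1.5)),[]).append(int(G))
for i in range(11,-12,-1): print(" ".join(f"{int(np.mean(grid[(i,j)])):3d}" if (i,j) in grid else "  ." for j in range(-11,12)))
E
```

```text
head centre from grey [-0.36800396  0.61026726] (array([-20.77306169, -25.63630609]), array([18.66567363, 25.77012161]))
60 29 [3.9 1.9] [0.8 4.7] ang deg from x toward y 166.3
80 35 [3.6 2. ] [1.  4.9] ang deg from x toward y 167.9
100 42 [3.3 2.1] [1.1 4.9] ang deg from x toward y 167.6
120 55 [2.  2.5] [1.4 6.4] ang deg from x toward y 166.6
  .   .   .   .   .   .   . 127   . 129 148 136 164   . 199   .   .   .   .   .   .   .   .
  .   .   .   .   .   .   . 135 157 163 212 196 228 197 196 204 216   .   .   .   .   .   .
  .   .   .   . 168 224 180 204 217 224 224 232 211 212 196 203 210 218 203   .   .   .   .
  .   .   . 234 238 233 218 221 224 207 199 108 105 160 195 200 212 216 202 190   .   .   .
  .   . 182 232 232 231 222 215 211 199 101   8  52 136 190 199 207 217 210 183   .   .   .
  .   . 228 230 232 231 223 211 187 200 160  25  11 124 189 205 206 218 210 199 181   .   .
  . 163 221 224 228 228 229 225 194 189 122  33  29 111 166 204 208 216 216 194 201 176   .
  . 163 217 224 229 230 232 216 200 165 177  57  18  69 167 206 208 215 219 197 200 213   .
  . 184 204 220 2
[... 662 characters left out ...]
 216 203 183 154 125 127   . 176 220 217 215 213 217   .
  .   . 150 185 226 216 225 224 230 217 200 184 170 135 137 101 160 213 217 215 213 216   .
  . 182 110 153 222 216 225 226 225 222 198 184 157 133 130 111 131 218 225 214 214   .   .
  .   .   . 164 225 217 219 224 224 224 205 191 153 132 129 123 116 197 222   . 213   .   .
  .   .   . 181 222 217 218 224 222 223 210 191 168 121 126 131 122 173 219 220   .   .   .
  .   .   .   .   . 222 220 223 222 225 218 184 134 129 127 139 130 158 225   .   .   .   .
  .   .   .   .   .   .   . 225 225 224 216 186 140 174 161 196 168   .   .   .   .   .   .
  .   .   .   .   .   .   .   .   . 227 219 162 198   . 196   .   .   .   .   .   .   .   .
```

```bash
cat >> h.py <<'E'
L=.1273
def scr(ctr,nrm,a,h,phi0=-60):
    """tool pose: blade at screw angle a (deg), tip h above face"""
    o0=D(ctr); n=D(nrm)-D([0,0,0]); y=D([0,1,0])-D([0,0,0]); x=np.cross(y,n); f=np.radians(phi0-a)
    tx=np.cos(f)*x+np.sin(f)*y; R=np.c_[tx,np.cross(-n,tx),-n]; return o0+n*(h+L),R
PAN=([-.021,-.115,.089],[-.5,0,.866]); REA=([.0625,-.025,.107],[0,0,1.])
E
python3 - <<'E'
from h import *
p,R=tool()
g=scr(*PAN,13,.035); print(g)
plan(([.46,.22,.32],R),g)
E
```

```text
(array([0.61096567, 0.11640817, 0.2295518 ]), array([[-0.2991714 ,  0.81304302, -0.4994143 ],
       [ 0.94293288,  0.33208974, -0.02419422],
       [ 0.14618585, -0.47815238, -0.866     ]]))
goal [0.46 0.22 0.32]
   -0.87 -0.436 -0.2 0.0 0.0 0.0
goal [0.611 0.116 0.23 ]
   -0.609 0.038 0.301 0.281 0.185 0.35
   -0.603 0.26 0.179 0.281 0.185 0.35
```

```bash
python3 -m jog '-.3 -.15 -.2 0 0 0;-.6 -.3 -.2 0 0 0;-.87 -.436 -.2 0 0 0;-.87 -.436 -.2 0 0 0'|sed -n 2,3p
python3 -m jog '-.2 .01 .1 .1 .06 .12;-.4 .02 .2 .2 .12 .24;-.61 .038 .3 .281 .185 .35;-.61 .038 .3 .281 .185 .35'|sed -n 2,3p
python3 -m jog '-.2 .1 .06 .1 .06 .12;-.4 .18 .12 .2 .12 .24;-.6 .26 .18 .281 .185 .35;-.6 .26 .18 .281 .185 .35;-.6 .26 .18 .281 .185 .35'|sed -n 2,4p
python3 - <<'E'
from h import *
print(env.read_state()["qpos"]); g=scr(*PAN,13,.035); plan(g)
p,R=tool(); im=env.grab_frame("wrist"); cv2.imwrite("pics/w5.png",im[...,::-1]); C=cam("wrist")
print("tip px",proj(C,p+R@[0,0,L]),"screw px",proj(C,D(PAN[0])),"rear px",proj(C,D(REA[0])))
cv2.imwrite("pics/w5b.png",cv2.resize(im,(768,576))[...,::-1])
E
```

```text
tool_pos: [0.4618, 0.216, 0.3196]
orientation: [-0.001, 0.329, 0.944, -0.001]
tool_pos: [0.5371, 0.1668, 0.2712]
orientation: [-0.108, 0.45, 0.882, -0.083]
tool_pos: [0.6104, 0.1189, 0.2309]
orientation: [-0.204, 0.555, 0.791, -0.157]
contact_force: [-0.7, 0.5, -1.7]
[ 0.1281811   0.84590943 -0.74888735  0.91594801  0.31899715  2.01796085
 -0.14066634]
goal [0.611 0.116 0.23 ]
   -0.018 0.002 0.007 0.003 -0.002 0.004
tip px [[256.19022365 183.85811021]] screw px [[256.08198823 177.87169311]] rear px [[171.30082742 222.07909982]]
```

View pics/w5b.png

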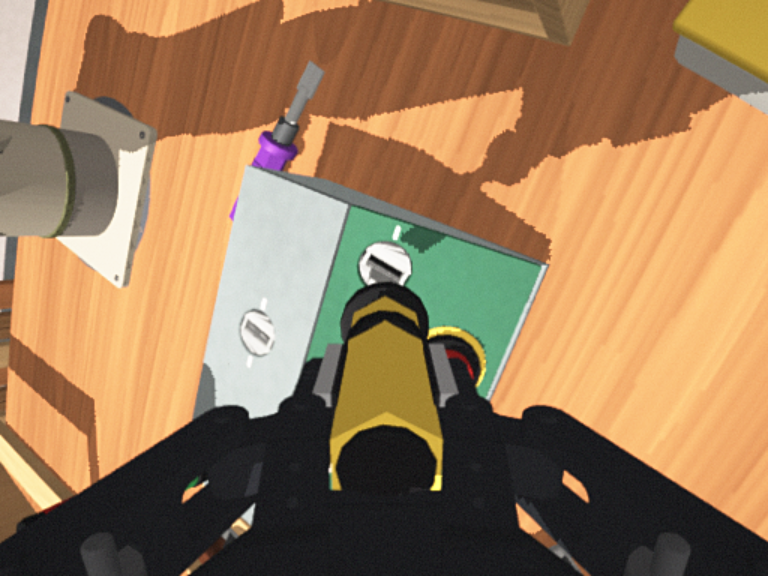

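The view shows the panel screw head at (385,264), with the blade just in front of its slot and roughly parallel to it. The rear screw head is at (258,332).

Run:
```python
from h import *
im=cv2.imread("pics/w5.png")[...,::-1].copy(); C=cam("wrist")
for nm,S in (("rear",REA),("pan",PAN)):
    q,g,uv=slot(im,C,*S,0); r=np.hypot(*q.T)
    for t in (60,90,120,140):
        k=(r<14)&(g<t)
        if nm=="pan": k&=(uv[:,1]<186)
        if k.sum()>5:
            w,v=np.linalg.eigh(np.cov(q[k].T)); a=v[:,1]; print(nm,t,k.sum(),q[k].mean(0).round(1),np.sqrt(w).round(1),np.degrees(np.arctan2(a[1],a[0])).round(1))
    if nm=="rear":
      k=r<25; grid={}
      for (x,y),G in zip(q[k],g[k]): grid.setdefault((round(x/2),round(y/2)),[]).append(int(G))
      for i in range(12,-13,-1): print(" ".join(f"{int(np.mean(grid[(i,j)])):3d}" if (i,j) in grid else "  ." for j in range(-12,13)))
    else:
      h=cv2.cvtColor(im,cv2.COLOR_RGB2HSV)[uv[:,1],uv[:,0]]; gr=(h[:,1]<50)&(r<22)&(q[:,1]>-25); k=gr&(g>100); print("head extent",np.percentile(q[k],[1,99],axis=0))
```

```text
rear 140 34 [-0.3 -1.7] [2.1 7.1] 174.3
  .   .   .   .   .   .   .   .   . 225 227 226 228 225 228 227 226   .   .   .   .   .   .   .   .
  .   .   .   .   .   . 223 225 224 223 217 223 211 196 212 219 223 228   .   .   .   .   .   .   .
  .   .   .   .   . 220 221 206 213 192 143 173 151 166 196 188 190 209 225 228 225   .   .   .   .
  .   .   .   . 220 218 198 191 194 156 192 241 189 243 216 181 188 188 212 224 226   .   .   .   .
  .   . 221 222 218 187 179 243 238 238 249 241 252 241 237 243 238 194 171 196 221 225   .   .   .
  .   . 221 220 209 190 219 253 240 217 186 140 162 198 239 244 248 248 187 156 188 218 226   .   .
  .   . 223 206 150 236 254 252 229 144 139 136 148 209 237 241 246 250 240 151 160 215 225 223   .
219 222 219 143 141 243 250 251 249 178 148 151 162 197 234 243 243 245 241 174 138 176 224 225   .
  . 224 214 127 196 248 248 250 251 198 153 167 144 186 233 242 243 244 242 234 164 139 198 225 227
218 221 188 113 204 242 248 250 254 196 142 169 138 167 222 243 244 245 240 238 200 149 195 225 224
229 238 188 121 231 244 247 249 251 182 143 151 141 155 220 
[... 962 characters left out ...]
3 216 217 229 245 246 234 226 208 200 206 235 213 216 228 227 226   .   .   .
  .   .   .   . 221 225 225 224 226 231 230 192 182 182 184 213 226 223 226 224 226   .   .   .   .
  .   .   .   .   . 222 223 226 223 226 225 217 226 219 223 226 223 223 223 225 223   .   .   .   .
  .   .   .   .   .   . 222 223 224 225 225 225 228 226 224 223 226 224 225   .   .   .   .   .   .
  .   .   .   .   .   .   .   .   . 228 227 228 226 225 224 225 224   .   .   .   .   .   .   .   .
pan 60 68 [-0.2 -1.1] [0.9 7.5] 165.8
pan 90 87 [-0.4 -1. ] [1.2 7.7] 165.7
pan 120 151 [0.6 1.7] [4.1 6.7] 170.7
pan 140 192 [0.9 1.9] [3.8 6.8] 170.7
head extent [[-17.83738266 -18.01201414]
 [ 17.7649374   14.04849312]]
```

Run:
```python
from h import *
plan(scr(*PAN,14,.003))
```

```text
goal [0.595 0.116 0.202]
   -0.02 0.005 0.225 0.004 -0.001 0.027
```

```bash
python3 -m jog '-.02 .005 .11 0 0 .027;-.02 .005 .2 0 0 .027;-.02 .005 .225 0 0 .027;-.02 .005 .225 0 0 .027'
python3 -m jog '0 0 0 0 0 0;0 0 0 0 0 0'
python3 - <<'E'
from h import *
plan(scr(*PAN,14,.003))
plan(scr(*PAN,14,-.009))
E
```

```text
clock: 17.42
tool_pos: [0.5956, 0.1144, 0.2023]
orientation: [-0.202, 0.564, 0.785, -0.159]
contact_force: [0.2, 0.5, -1.1]
width: 0.026
grasp_force: 62.3
clock: 17.68
tool_pos: [0.5959, 0.1142, 0.2016]
orientation: [-0.202, 0.564, 0.785, -0.159]
contact_force: [-0.5, -0.5, -2.5]
width: 0.0266
grasp_force: 62.3
goal [0.595 0.116 0.202]
   0.011 -0.003 0.002 0.004 -0.002 -0.004
goal [0.589 0.115 0.191]
   0.011 -0.003 0.082 0.004 -0.002 -0.004
```

```bash
python3 -m jog '.008 0 .03 0 0 0;.008 0 .05 0 0 0;.008 0 .065 0 0 0;.008 0 .075 0 0 0;.008 0 .075 0 0 0'
python3 - <<'E'
from h import *
plan(scr(*PAN,14,-.0105))
E
```

```text
clock: 18.3
tool_pos: [0.5897, 0.1148, 0.1916]
orientation: [-0.203, 0.564, 0.784, -0.16]
contact_force: [-0.2, 0.2, -2.5]
width: 0.0267
grasp_force: 62.3
goal [0.588 0.115 0.19 ]
   0.005 -0.003 0.013 0.003 -0.002 -0.004
```

```bash
python3 -m jog '0 0 .005 0 0 .2;0 0 .005 0 0 .4;0 0 .005 0 0 .6;0 0 .005 0 0 .8;0 0 .005 0 0 .8'
python3 - <<'E'
from h import *
plan(scr(*PAN,90,-.0095)); print(env.read_state()["qpos"],env.read_state()["ft_torque"])
E
```

```text
clock: 18.92
tool_pos: [0.5895, 0.1148, 0.1911]
orientation: [-0.143, 0.779, 0.572, -0.214]
contact_force: [0.8, -0.3, -2.2]
width: 0.0264
grasp_force: 62.3
goal [0.589 0.115 0.191]
   0.002 -0.005 0.003 0.001 -0.004 0.886
[ 0.11275682  0.78361299 -0.61900371  1.06361868  0.23098786  1.89535643
 -0.74717327] [-0.1042468  -1.09519369  0.1463657 ]
```

```bash
python3 -m jog '0 0 0 0 0 .2;0 0 0 0 0 .4;0 0 0 0 0 .6;0 0 0 0 0 .8;0 0 0 0 0 .85'
python3 -m jog '0 0 0 0 0 .07;0 0 0 0 0 .1;0 0 0 0 0 .1'
python3 - <<'E'
from h import *
s=env.read_state();p,R=tool(); plan(scr(*PAN,90,-.0095)); print(s["qpos"],R.T@s["ft_torque"])
E
```

```text
clock: 19.55
tool_pos: [0.5895, 0.1145, 0.191]
orientation: [-0.065, 0.923, 0.286, -0.249]
contact_force: [1.0, -1.8, -1.7]
width: 0.0262
grasp_force: 62.4
clock: 19.92
tool_pos: [0.5895, 0.1145, 0.191]
orientation: [-0.055, 0.933, 0.249, -0.252]
contact_force: [0.6, -2.8, -1.2]
width: 0.0262
grasp_force: 62.5
goal [0.589 0.115 0.191]
   -0.001 -0.007 0.003 -0.001 -0.003 -0.063
[ 0.03483297  0.75067124 -0.46230012  1.07020686  0.14473719  1.87877276
 -1.43392713] [-1.50230125  0.2971813  -0.10689246]
```

```bash
python3 -m jog '0 0 0 0 0 .06;0 0 0 0 0 .12;0 0 0 0 0 .12'
python3 - <<'E'
from h import *
s=env.read_state();p,R=tool(); plan(scr(*PAN,90,-.0095)); print(R.T@s["ft_torque"])
E
python3 -m jog '0 0 0 0 0 .06;0 0 0 0 0 .12;0 0 0 0 0 .12'
python3 - <<'E'
from h import *
s=env.read_state();p,R=tool(); plan(scr(*PAN,90,-.0095)); print(R.T@s["ft_torque"])
E
```

```text
clock: 20.3
tool_pos: [0.5895, 0.1145, 0.191]
orientation: [-0.043, 0.944, 0.205, -0.254]
contact_force: [1.7, -3.7, -1.0]
width: 0.0263
grasp_force: 62.5
goal [0.589 0.115 0.191]
   -0.002 -0.007 0.002 -0.001 -0.003 -0.183
[-1.62855427  0.32850086 -0.06738748]
clock: 20.68
tool_pos: [0.5895, 0.1145, 0.191]
orientation: [-0.031, 0.953, 0.16, -0.256]
contact_force: [0.8, -5.1, -1.3]
width: 0.0263
grasp_force: 62.6
goal [0.589 0.115 0.191]
   -0.002 -0.007 0.002 -0.001 -0.003 -0.303
[-1.87960255  0.39087946 -0.26908786]
```

```bash
python3 -m jog '0 0 0 0 0 -.1;0 0 0 0 0 -.2;0 0 -.1 0 0 -.2;0 0 -.25 0 0 -.2;0 0 -.4 0 0 -.2'|sed -n 2,4p
python3 -m jog '0 0 -.05 0 0 0;0 0 -.05 0 0 0'|sed -n 2,4p
python3 - <<'E'
from h import *
im=env.grab_frame("wrist"); cv2.imwrite("pics/w6.png",im[...,::-1]); C=cam("wrist")
q,g,uv=slot(im,C,*PAN,0); r=np.hypot(*q.T); print("screw px",proj(C,D(PAN[0])),"tip",proj(C,(lambda p,R:p+R@[0,0,L])(*tool())))
for t in (60,90,120):
    k=(r<14)&(g<t)
    if k.sum()>5:
        w,v=np.linalg.eigh(np.cov(q[k].T)); a=v[:,1]; print(t,k.sum(),q[k].mean(0).round(1),np.sqrt(w).round(1),np.degrees(np.arctan2(a[1],a[0])).round(1))
k=r<19; grid={}
for (x,y),G in zip(q[k],g[k]): grid.setdefault((round(x/2),round(y/2)),[]).append(int(G))
for i in range(9,-10,-1): print(" ".join(f"{int(np.mean(grid[(i,j)])):3d}" if (i,j) in grid else "  ." for j in range(-9,10)))
E
```

```text
tool_pos: [0.6193, 0.1172, 0.2436]
orientation: [-0.053, 0.937, 0.236, -0.253]
contact_force: [0.2, -0.6, -2.8]
tool_pos: [0.623, 0.117, 0.2492]
orientation: [-0.052, 0.937, 0.235, -0.253]
contact_force: [0.2, -0.1, -3.1]
screw px [[256.92399922 171.88840933]] tip [[257.09476586 184.19904306]]
60 56 [-1.6  0.5] [0.9 7.4] 88.8
90 76 [-1.6  0. ] [1.1 7.6] 89.2
120 94 [0.1 0.4] [4.8 7.3] 91.1
  .   .   .   .   .   . 116 120 122 123 117 112 111   .   .   .   .   .   .
  .   .   .   .  81  76 118 118 120 120 121 125 119  91  76   .   .   .   .
  .   .   .  98 139 208 111 118 115 116 116 116 117 117  96 108   .   .   .
  .   . 115 200 253 250 140 120 173 147 159 162 193 192 224 211 187   .   .
  .  99 236 254 251 252 242 238 255 254 254 254 254 254 254 255 255 144   .
  . 183 253 248 248 249 250 252 252 251 252 252 252 252 252 252 254 232   .
209 229 249 247 250 248 249 252 250 252 252 254 254 253 254 254 254 255 255
174 252 240 216 217 206 209 207 222 203 220 221 222 237 217 228 205 255 190
139 255 227 162 180 179 175 159 160 163 166 154 151 155 141 139 208 255 123
156 255 229 100  87 119  94  96  54  73  65  63  79  52  75  65 163 255  70
117 255 149  22  25  20  18  21  24  16  17  25  22  22  14  23 180 255 134
143 255 217 173 141 179 145 148 104 158 118 155 205 158 166 134 181 255 165
241 254 247 250 251 252 254 251 252 251 251 255 254 254 255 254 245 255 255
253 240 253 252 252 253 253 253 253 253 253 253 253 253 253 253 255 251   .
  . 223 246 253 253 253 252 252 252 252 252 252 253 252 253 254 255 221   .
  .   . 229 254 253 251 252 250 252 252 252 252 252 252 253 254 225   .   .
  .   .   . 201 246 246 247 249 238 235 239 247 252 254 255 218   .   .   .
  .   .   .   . 166 182 210 242 244 247 221 212 207 181 232   .   .   .   .
  .   .   .   .   .   . 132 140 131 181 228 235 149   .   .   .   .   .   .
```

Run:
```python
from h import *
print(env.read_state()["qpos"]); g=scr(*REA,8,.05); print(g[0]); plan(g)
```

```text
[-0.02231738  0.8050112  -0.42197389  0.84571043  0.13952349  2.03716548
 -1.45030672]
[0.4508635  0.01854644 0.2843    ]
goal [0.451 0.019 0.284]
   -0.642 0.028 0.19 -0.341 0.132 -0.939
   -0.492 -0.451 0.069 -0.341 0.132 -0.939
```

```bash
python3 -m jog '-.16 .01 .03 -.085 .033 -.235;-.32 .014 .08 -.17 .066 -.47;-.48 .02 .13 -.255 .1 -.7;-.642 .028 .19 -.341 .132 -.939;-.642 .028 .19 -.341 .132 -.939'|sed -n 2,3p
python3 -m jog '-.12 -.11 .02 -.085 .033 -.235;-.24 -.22 .035 -.17 .066 -.47;-.37 -.34 .05 -.255 .1 -.7;-.492 -.451 .069 -.341 .132 -.939;-.492 -.451 .069 -.341 .132 -.939'|sed -n 2,4p
python3 -m jog '0 0 0 0 0 0;0 0 0 0 0 0'|sed -n 2,4p
python3 - <<'E'
from h import *
print(env.read_state()["qpos"])
im=env.grab_frame("wrist"); cv2.imwrite("pics/w7.png",im[...,::-1]); C=cam("wrist")
q,g,uv=slot(im,C,*REA,0); r=np.hypot(*q.T); print("screw px",proj(C,D(REA[0])),"tip",proj(C,(lambda p,R:p+R@[0,0,L])(*tool())))
for t in (60,90,120,140):
    k=(r<14)&(g<t)
    if k.sum()>5:
        w,v=np.linalg.eigh(np.cov(q[k].T)); a=v[:,1]; print(t,k.sum(),q[k].mean(0).round(1),np.sqrt(w).round(1),np.degrees(np.arctan2(a[1],a[0])).round(1))
k=r<25; grid={}
for (x,y),G in zip(q[k],g[k]): grid.setdefault((round(x/2),round(y/2)),[]).append(int(G))
for i in range(12,-13,-1): print(" ".join(f"{int(np.mean(grid[(i,j)])):3d}" if (i,j) in grid else "  ." for j in range(-12,13)))
plan(scr(*REA,8,.003))
E
```

```text
tool_pos: [0.5349, 0.0666, 0.2676]
orientation: [-0.027, 0.799, 0.584, -0.137]
tool_pos: [0.449, 0.0167, 0.2846]
orientation: [0.001, 0.539, 0.842, -0.0]
contact_force: [-0.1, -0.6, -2.6]
tool_pos: [0.4507, 0.0186, 0.2844]
orientation: [-0.0, 0.54, 0.842, -0.0]
contact_force: [0.4, -0.0, -1.8]
[ 0.54953783 -0.05577829 -0.65536833  1.77794107 -0.03401153  1.40867568
  0.33041411]
screw px [[255.70622628 172.23976067]] tip [[255.57765029 183.60481942]]
60 67 [-0.5 -1.5] [1.  7.4] 170.4
90 84 [-0.  -1.5] [1.2 7.7] 171.0
120 127 [-0.4  1.4] [5.5 7.2] 161.4
140 156 [0.1 1.5] [5.1 7.3] 164.4
  .   .   .   .   .   .   .   . 229 227 229 230 230 230 231 231 232   .   .   .   .   .   .   .   .
  .   .   .   .   .   . 231 230 232 233 232 228 228 236 233 233 233 233 236 237   .   .   .   .   .
  .   .   .   .   . 230 231 234 202 212 192 198 158 130 165 227 229 238 238 237   .   .   .   .   .
  .   .   . 228 229 231 211 164 134  73  80 164 172 231 174 103 110 186 241 239 237   .   .   .   .
  .   . 232 227 229 202 116 196 218 222 204 255 251 255 244 238 164  96 173 231 240 237 237   .   .
  .   .
[... 1357 characters left out ...]
254 255 202  70  16  18  26  24   .
  .   . 230 230 227 206 206 254 254 253 250 176 170 214 204 250 255 255 170  61  13  23  24   .   .
  .   . 230 230 232 232 194 182 239 254 254 253 255 255 251 252 247 225 189  87  17  20   .   .   .
  .   .   . 230 232 232 235 237 209 210 255 216 170 134 144 176 221 237 244  84   8  23   .   .   .
  .   .   .   . 231 230 232 233 232 232 225 213 221 226 227 236 233 235 238 160   .   .   .   .   .
  .   .   .   .   .   . 227 229 229 229 229 231 230 232 230 229 231 231 230   .   .   .   .   .   .
  .   .   .   .   .   .   . 229 228 231 231 231 230 229 230 228 229   .   .   .   .   .   .   .   .
goal [0.451 0.019 0.237]
   -0.001 -0.0 0.314 -0.001 -0.0 -0.002
```

```bash
python3 -m jog '0 0 .1 0 0 .03;0 0 .2 0 0 .03;0 0 .3 0 0 .03;0 0 .314 0 0 .03'|sed -n 2,4p
python3 -m jog '0 0 0 0 0 0;0 0 0 0 0 0'|sed -n 2,4p
python3 - <<'E'
from h import *
plan(scr(*REA,9.3,-.009))
E
```

```text
tool_pos: [0.4502, 0.0182, 0.2362]
orientation: [-0.001, 0.55, 0.835, -0.001]
contact_force: [0.7, 0.2, -1.9]
tool_pos: [0.4513, 0.0183, 0.2383]
orientation: [0.001, 0.55, 0.835, 0.0]
contact_force: [-0.1, -0.4, -2.8]
goal [0.451 0.019 0.225]
   0.003 -0.002 0.087 0.001 0.001 -0.004
```

```bash
python3 -m jog '0 0 .03 0 0 0;0 0 .06 0 0 0;0 0 .075 0 0 0;0 0 .08 0 0 0;0 0 .08 0 0 0'
python3 -m jog '0 0 0 0 0 .2;0 0 0 0 0 .4;0 0 0 0 0 .6;0 0 0 0 0 .8;0 0 0 0 0 .8'
python3 - <<'E'
from h import *
s=env.read_state();p,R=tool(); plan(scr(*REA,90,-.009)); print(R.T@s["ft_torque"],s["qpos"])
E
```

```text
clock: 24.52
tool_pos: [0.451, 0.0182, 0.2258]
orientation: [0.0, 0.55, 0.835, 0.0]
contact_force: [-0.5, 0.4, -2.5]
width: 0.0263
grasp_force: 62.4
clock: 25.15
tool_pos: [0.4513, 0.0183, 0.2259]
orientation: [0.001, 0.781, 0.625, 0.0]
contact_force: [1.7, -0.0, -2.5]
width: 0.0263
grasp_force: 62.3
goal [0.451 0.019 0.225]
   0.001 -0.003 0.004 0.002 -0.001 0.991
[-0.3158835   0.08589351 -0.04058204] [ 0.55107358 -0.01970293 -0.67421424  1.87155503 -0.01226779  1.28426077
 -0.34001079]
```

```bash
python3 -m jog '0 0 0 0 0 .22;0 0 0 0 0 .44;0 0 0 0 0 .66;0 0 0 0 0 .88;0 0 0 0 0 .9'|sed -n 2,4p
python3 -m jog '0 0 0 0 0 .1;0 0 0 0 0 .2;0 0 0 0 0 .3;0 0 0 0 0 .36;0 0 0 0 0 .36'|sed -n 2,4p
python3 - <<'E'
from h import *
s=env.read_state();p,R=tool(); plan(scr(*REA,90,-.009)); print(R.T@s["ft_torque"],s["qpos"])
E
```

```text
tool_pos: [0.4511, 0.0179, 0.2259]
orientation: [0.001, 0.948, 0.317, 0.0]
contact_force: [1.3, -1.8, -2.0]
tool_pos: [0.451, 0.0178, 0.2259]
orientation: [0.001, 0.983, 0.181, 0.0]
contact_force: [0.0, -2.8, -1.0]
goal [0.451 0.019 0.225]
   0.001 -0.005 0.004 0.002 0.0 -0.264
[-0.81440658 -0.42005774 -0.1228806 ] [ 0.56272145 -0.01935838 -0.68502406  1.87130204 -0.01157163  1.28493007
 -1.32524092]
```

```bash
python3 -m jog '0 0 0 0 0 .06;0 0 0 0 0 .1;0 0 0 0 0 .1'|sed -n 4p
python3 - <<'E'
from h import *
s=env.read_state();p,R=tool(); print(R.T@s["ft_torque"])
E
python3 -m jog '0 0 0 0 0 -.15;0 0 0 0 0 -.22;0 0 -.15 0 0 -.22;0 0 -.35 0 0 -.22;0 0 -.45 0 0 -.22'|sed -n 2,4p
python3 -m jog '0 0 0 0 0 0'|sed -n 2,4p
python3 - <<'E'
from h import *
im=env.grab_frame("wrist"); cv2.imwrite("pics/w8.png",im[...,::-1]); C=cam("wrist")
q,g,uv=slot(im,C,*REA,0); r=np.hypot(*q.T)
for t in (60,90,120):
    k=(r<14)&(g<t)
    if k.sum()>5:
        w,v=np.linalg.eigh(np.cov(q[k].T)); a=v[:,1]; print(t,k.sum(),q[k].mean(0).round(1),np.sqrt(w).round(1),np.degrees(np.arctan2(a[1],a[0])).round(1))
p,R=tool(); y=np.radians(142)
plan(([p[0],p[1],.335],R),([.398,.352,.335],down(y)),([.398,.352,.24],down(y)))
E
```

```text
contact_force: [-1.1, -4.7, 0.5]
[-1.22149058 -0.62312154 -0.54886173]
tool_pos: [0.4514, 0.019, 0.2945]
orientation: [0.0, 0.974, 0.226, 0.001]
contact_force: [-0.3, 0.3, -2.2]
tool_pos: [0.4514, 0.0187, 0.2937]
orientation: [0.0, 0.974, 0.225, 0.001]
contact_force: [-0.4, 0.4, -2.2]
60 60 [-0.9  0.2] [1.  7.5] 88.9
90 74 [-0.9  0.1] [1.1 7.9] 88.2
120 95 [-0.1  0.1] [3.4 7.5] 90.3
goal [0.451 0.018 0.335]
   0.0 0.0 -0.282 0.0 0.0 0.0
goal [0.398 0.352 0.335]
   0.22 -0.718 -0.0 0.0 -0.0 -0.859
   0.62 -0.423 0.0 0.0 -0.0 -0.859
   0.748 0.057 0.0 0.0 -0.0 -0.859
goal [0.398 0.352 0.24 ]
   0.0 0.0 0.633 0.0 0.0 0.0
```

```bash
python3 -m jog '0 0 -.15 0 0 0;0 0 -.28 0 0 0'|sed -n 2,2p
python3 -m jog '.05 -.18 0 0 0 -.21;.11 -.36 0 0 0 -.43;.165 -.54 0 0 0 -.64;.22 -.718 0 0 0 -.86;.22 -.718 0 0 0 -.86'|sed -n 2,3p
python3 -m jog '.15 -.1 0 0 0 -.21;.31 -.2 0 0 0 -.43;.465 -.3 0 0 0 -.64;.62 -.423 0 0 0 -.86;.62 -.423 0 0 0 -.86'|sed -n 2,3p
python3 -m jog '.19 .014 0 0 0 -.21;.38 .03 0 0 0 -.43;.56 .04 0 0 0 -.64;.748 .057 0 0 0 -.86;.748 .057 0 0 0 -.86'|sed -n 2,3p
python3 -m jog '0 0 .2 0 0 0;0 0 .24 0 0 0;0 0 .24 0 0 0'|sed -n 2,3p
python3 - <<'E'
from h import *
p,R=tool();im=env.grab_frame("wrist"); cv2.imwrite("pics/w9.png",im[...,::-1]); C=cam("wrist")
print(p,"hole exp px",proj(C,[.398,.352,.095]),"tip px",proj(C,p+R@[0,0,L]))
plan(([.398,.352,.245],down(np.radians(142))))
c=im[110:230,196:316]; cv2.imwrite("pics/c9.png",cv2.resize(c,None,fx=5,fy=5,interpolation=cv2.INTER_CUBIC)[...,::-1])
E
```

```text
tool_pos: [0.4505, 0.0183, 0.3345]
tool_pos: [0.4324, 0.1317, 0.3341]
orientation: [-0.0, 0.843, 0.538, -0.0]
tool_pos: [0.4149, 0.2421, 0.3342]
orientation: [-0.0, 0.618, 0.786, -0.0]
tool_pos: [0.3977, 0.3523, 0.3341]
orientation: [-0.001, 0.324, 0.946, -0.0]
tool_pos: [0.3986, 0.3507, 0.2991]
orientation: [0.0, 0.326, 0.945, -0.001]
[0.39861498 0.35074252 0.29911947] hole exp px [[255.87904828 165.71780126]] tip px [[255.02242089 183.21935521]]
goal [0.398 0.352 0.245]
   0.007 0.001 0.365 0.0 0.001 -0.001
```

View pics/c9.png

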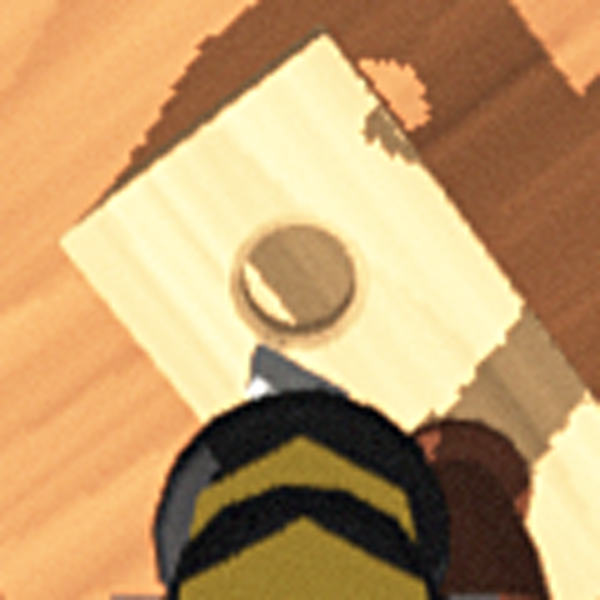

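The hole is at crop (297,282), within 1 mm of where I expect it. The driver's grip has not slipped, so I lower it in.

```bash
python3 -m jog '.006 0 .15 0 0 0;.006 0 .3 0 0 0;.006 0 .365 0 0 0;.006 0 .365 0 0 0'|sed -n 2,4p
python3 -m jog '0 0 .1 0 0 0;0 0 .2 0 0 0;0 0 .3 0 0 0;0 0 .4 0 0 0;0 0 .4 0 0 0'|sed -n 2,4p
python3 - <<'E'
from h import *
plan(([.398,.352,.144],down(np.radians(142))))
E
```

```text
tool_pos: [0.3975, 0.3523, 0.2447]
orientation: [0.0, 0.325, 0.946, -0.0]
contact_force: [-0.5, 0.6, -1.7]
tool_pos: [0.3969, 0.3518, 0.183]
orientation: [-0.0, 0.325, 0.946, -0.001]
contact_force: [-0.3, 0.1, -1.4]
goal [0.398 0.352 0.144]
   -0.005 0.006 0.26 -0.003 -0.0 0.003
```

```bash
python3 -m jog '-.004 .005 .1 0 0 0;-.004 .005 .18 0 0 0;-.004 .005 .24 0 0 0;-.004 .005 .26 0 0 0;-.004 .005 .265 0 0 0'
python3 -m jog '0 0 .005 0 0 0;0 0 .01 0 0 0;0 0 .01 0 0 0'
```

```text
clock: 31.88
tool_pos: [0.3984, 0.3527, 0.1446]
orientation: [0.0, 0.325, 0.946, -0.0]
contact_force: [-0.3, 1.2, -2.5]
width: 0.0264
grasp_force: 62.4
clock: 32.25
tool_pos: [0.3984, 0.3526, 0.1432]
orientation: [0.0, 0.325, 0.946, -0.0]
contact_force: [-0.3, -0.3, -2.6]
width: 0.0262
grasp_force: 62.4
```

Nearly seated, about 1 mm short. I release, retreat straight up and check the result.

```bash
python3 -m jog '0 0 .006 0 0 0;0 0 .006 0 0 0'|sed -n 2,4p
python3 -m jog '0 0 0 0 0 0;0 0 0 0 0 0;0 0 0 0 0 0;0 0 0 0 0 0' 62|sed -n 4,6p
python3 -m jog '0 0 -.2 0 0 0;0 0 -.5 0 0 0;0 0 -.8 0 0 0;0 0 -1 0 0 0;0 0 -1 0 0 0'|sed -n 2,5p
python3 -m jog '.3 0 -.3 0 0 0;.6 0 -.5 0 0 0;.6 0 -.5 0 0 0'|sed -n 1,4p
python3 - <<'E'
from h import *
t=env.grab_frame("top"); s=env.grab_frame("scene"); cv2.imwrite("pics/tf.png",t[...,::-1]); cv2.imwrite("pics/sf.png",s[...,::-1])
a=cv2.resize(s[60:300,60:380],(640,480)); cv2.imwrite("pics/sfb.png",a[...,::-1])
E
```

```text
tool_pos: [0.3985, 0.3526, 0.1424]
orientation: [0.0, 0.325, 0.946, 0.0]
contact_force: [-0.4, -0.4, -1.0]
contact_force: [-0.2, 0.2, -0.4]
width: 0.0619
grasp_force: 0.0
tool_pos: [0.3988, 0.3535, 0.2944]
orientation: [0.001, 0.325, 0.946, 0.001]
contact_force: [-0.0, -0.3, -0.3]
width: 0.0621
clock: 34.0
tool_pos: [0.3237, 0.411, 0.3688]
orientation: [0.001, 0.321, 0.947, 0.001]
contact_force: [0.5, -0.3, -0.9]
```

View pics/sfb.png

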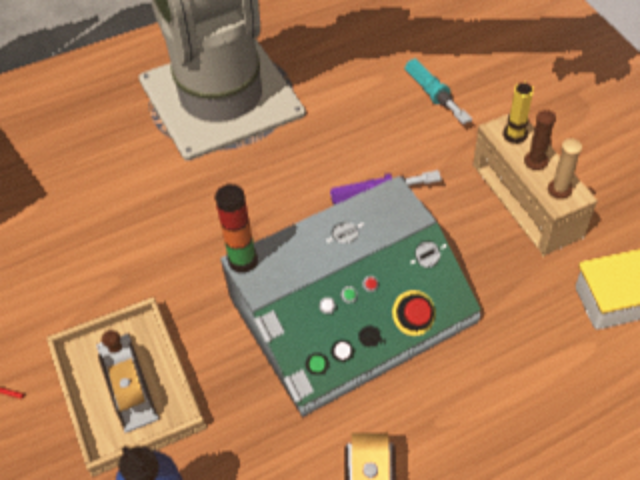

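The plane lies flat in the tray at (127,385). The driver stands upright in the rack at (518,113). Both slots line up with their ticks, at (345,233) and (428,255), and nothing else has moved.

```bash
python3 -c "
from workcell import env
print(env.job_done())"
```

```text
the job is handed in; nothing more can be done
None
```

I handed the job in at about 34 s: both screws are turned to their end stops, the plane lies flat in the tray, the driver stands back in its rack hole, and nothing else was disturbed (the judge returned no verdict).

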